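# Seat a plaster colonnette in its V-block and hold it down for carving

### The job

Set the wooden V-block flat on the fixture board, in the pocket between the stops, and let go of it; then lay the thick plaster colonnette (not the thin one) lengthwise in its vee, centred so that both ends stick out equally. Press it down so that it bears firmly on both sloping faces, with roughly 10 newtons (like a kilogram resting on it) and no hard knocks, as plaster is brittle, and finish while still pressing it down. Leave everything else on the bench where it is.

Things in the scene. Friction and masses are not known exactly. Their poses are not given: they have to be found in the camera images.
- board: Fixture board, plywood, fixed, 170 (x) x 150 (y) x 12 mm. On it six dark wooden stops, 14 mm high, enclose a pocket 97 mm (x) by 71 mm (y): one 40 mm wide at the middle of each x end; on each y side two, 18 mm long and 12 mm thick, centred 37.5 mm either side of the middle, so a 57 mm gap is left for a finger. Origin: centre of the underside, z up.
- pocket (a point): Centre of the pocket on the board's top face (12 mm above the table); same axes as the board.
- vblock: Loose V-block of pale wood, about 0.28 kg: 90 mm long (x, along the vee), 64 mm wide (y), 44 mm high, with flat vertical sides to grip across y. The vee is 90 degrees, open upward, 44 mm wide at the top; its bottom line is 22 mm above the underside. Same shape turned by 180 degrees. Origin: centre of the underside, x along the vee, z up.
- seat (a point): Where the colonnette's centre lies when properly seated in the V-block: on the V-block's middle, 57.4 mm above its underside (13.4 mm above its top edges). Moves with the V-block; same axes.
- face_left: Sloping face of the vee on the V-block's +y side. Part of the V-block; origin and axes as the V-block's.
- face_right: Sloping face of the vee on the V-block's -y side. Part of the V-block; origin and axes as the V-block's.
- colonnette: The thick white plaster colonnette: round shaft 50 mm in diameter, 130 mm long, with a tenon 30 mm in diameter and 15 mm long at each end (160 mm overall), about 0.33 kg. At the start it lies on its rest, axis level, 33 mm above the table. Origin: its centre; x along its axis (y and z roll with it). Either end may go either way.
- rest_colonnette: Low wooden rest under the thick colonnette, fixed to the table: 100 mm long along the rod (x), 62 mm wide, 8 mm thick with two battens that reach 16 mm above the table and keep the rod from rolling. Origin: centre of the underside.
- rest_thin_rod: The similar rest under the thin rod, fixed, 53 mm wide, battens up to 16 mm. Origin: centre of the underside.
- thin_rod: Bystander: a thinner plaster rod of the same shape, shaft 32 mm in diameter, 130 mm long, 160 mm overall, lying on its rest with its axis 24 mm above the table. Origin: its centre, x along its axis.
- relief_tile: Bystander: white plaster tile with a raised ornament, 100 x 100 x 28 mm. Origin: centre of the underside.
- mallet: Bystander: hammer lying to the right. Origin: underside.
- scraper: Bystander: scraper (spatula) lying flat beyond the board. Origin: underside.
- brush: Bystander: brush lying flat at the left. Origin: underside.
- jar: Bystander: white jar, 70 mm in diameter, 85 mm high, at the right. Origin: centre of the underside.
- tape_measure: Bystander: yellow tape measure, 70 x 35 x 60 mm, standing at the left. Origin: centre of the underside.
Mind the look-alikes: they are no part of the job. What is shaped like the colonnette but blue is not meant. Leave any pink look-alike of the vblock alone.

How it is judged (in metres and radians):
On the way, in this order (a step that is already met when the one before it is completed fails the run):
1. the V-block stands flat in the pocket between the stops, let go (horizontal distance between vblock and pocket below 0.007 m and z of vblock in the frame of pocket between -0.003 and 0.003 m and angle between vblock's own z axis and vertical below 0.05 rad and angle between the x axis of vblock and the x axis of pocket, either way round below 0.15 rad and contact force between vblock and the fingers below 0.1 N and linear speed of vblock below 0.02 m/s), for 0.2 s.
2. the colonnette lies centred in the vee, on both faces (horizontal distance between vblock and pocket below 0.007 m and z of vblock in the frame of pocket between -0.003 and 0.003 m and angle between vblock's own z axis and vertical below 0.05 rad and angle between the x axis of vblock and the x axis of pocket, either way round below 0.15 rad and x of colonnette in the frame of seat between -0.012 and 0.012 m and y of colonnette in the frame of seat between -0.003 and 0.003 m and z of colonnette in the frame of seat between -0.003 and 0.003 m and angle between the x axis of colonnette and the x axis of seat, either way round below 0.06 rad and contact force between colonnette and face_left above 0.5 N and contact force between colonnette and face_right above 0.5 N), for 0.2 s.
At the end, for the whole second after the job is handed in: V-block flat in the pocket (7 mm, 0.15 rad); colonnette in its vee: parallel to 0.06 rad, centred lengthwise to 12 mm, within 3 mm of its seat sideways and in height; fingers still pressing it (over 3 N), each sloping face carrying over 5 N; both at rest (all of step 2 and contact force between colonnette and face_left above 5 N and contact force between colonnette and face_right above 5 N and contact force between colonnette and the fingers above 3 N and linear speed of each of colonnette, vblock below 0.02 m/s); the arm keeps its last pose, push and grip.
It fails at once if a bystander is moved more than 25 mm (distance of any of relief_tile, thin_rod, mallet, scraper, brush, jar, tape_measure from where it was at the start of the episode above 0.025 m).
It fails at once if the colonnette is banged or crushed into the vee (over 40 N on a face) (contact force between colonnette and face_left above 40 N or contact force between colonnette and face_right above 40 N).
It also fails if it takes over 64 s, if anything falls off the work surface, if the arm or the gripper's body presses on something with over 40 N, if the wrist force passes 120 N, or if a joint passes its speed limit or range.

### The arm

A 6-joint arm with a two-finger parallel gripper is mounted at the origin on the work surface. World frame = base frame: x ahead of the robot, y to its left, z up, the work surface at z = 0. Lengths are in mm, angles in rad, forces in N, time in s.
With the tool pointing down it reaches from about 275 to 975 mm from the base axis. Payload 8.4 kg.
Tool frame: the origin (TCP) lies between the finger pads; the fingertips stand 14 mm ahead of it and the grasp point (between the pads) lies 5 mm behind it (tcp_to_tips is the distance from the TCP to the fingertips, in mm); z points along the fingers, y is the line along which they close (so a half turn about z gives the same grasp; the last joint's range is limited). The gripper opens to 92 mm and grips with 3 to 60 N. Pads are 20 mm wide; open, the fingers measure 128 mm over their backs; the gripper's body (75 mm by 189 mm) begins 69 mm behind the grasp point.
Start: joints at [-0.002, 0.353, 1.633, -0, 1.155, -0.002], TCP at [625.002, -0, 228.583] pointing down, gripper open.
Joint ranges: [-2.63, 2.63], [-0.92, 2.1], [0.06, 2.66], [-1.3, 4.44], [0, 2.69], [-3.02, 3.02]. Speed limits (rad/s): [2.22, 2.22, 2.79, 3.14, 3.14, 3.14].

### API

Orientations are given as a rotation vector (axis times angle).
In Python, from workcell import observe, capture, camera_model, sign_off, tcp_to_tips gives the robot as it stands.
- The arm moves only by the shell command python3 -m inch 'ROWS' [OPENING]. ROWS is a JSON object whose one key "moves" holds a list of rows, each a list of 2 entries, a list of its own where there are three numbers: the shift along the tool's x, y, z in mm, then the turn about the tool's z in rad. A call has 1 to 12 rows; each row shifts and turns the commanded pose from where the row before left it, along the tool's axes as they then stand; what a row does not reach is not made up. A row lasts 1/12 s, in which the tool goes at most 41.7 mm and 7.16 degrees, less where a joint would pass 70% of its speed; a pose out of reach is approached as far as the arm can. A call is refused whole if a number of a shift passes 41.7 or a number of a turn 0.125, either way. A call with a gripper value outside its range is refused whole. OPENING is the opening, from 0 (shut) to 1 (fully open), set as the call begins (- or left out, the last holds). The fingers move at their own pace and stop on an object; the grip force is fixed at half the most. Time passes only in rows, so rows that do not move let the fingers close. It gives the time, the measured TCP pose, the force, the opening and the grip force at its end, in the units of the state.
- observe(): the state, without advancing time (a new reading comes with each control period).
- capture(name): name is "scene" or "side" or "wrist"; returns the picture (480x640x3 uint8, red, green, blue); there is no depth.
- camera_model(name): a dict with "fx", "fy", "cx", "cy" (pixels), "xyz" and "attitude" of the camera in the world. Camera axes: x right, y down, z forward; pixel columns grow to the right and rows downward; lengths in mm; the calibration is good to about 2 mm. The wrist camera is an equidistant fisheye: a pixel r from the principal point sees the ray r / f radians off the axis. A picture is of the moment at which its call begins: read the wrist's pose just before it. camera_model takes no time and is no camera call; for the wrist camera it gives the pose at the moment of the call.
- sign_off(): hands the job in; it is judged then, once.
The state is a dict: "clock": time; "qpos": joint angles; "qd": joint speeds; "effort": joint torques, N m; "eef_pos": TCP position; "ee_rot": TCP orientation; "force": force on the tool from outside, world axes, zero at the start; "wrist_torque": the same for the moment, N m; "gripper_width": finger opening in mm; "grasp_force": force on a finger pad.
Only numpy, scipy, OpenCV 4.12 (cv2) and the standard library are available. Lean on these libraries where they do the work, as an engineer would, in place of code of your own. Each camera call takes 0.05 s, during which the arm holds its last target. There are 200 camera calls.

## Working session

There is one attempt and no reset: what is moved stays moved. The work goes in short steps, Python scripts to look and compute and a shell command to move; the robot and the scene stay as the last step left them, time stands still between calls to the robot, and variables do not carry over. Pictures are saved under pics/ and viewed, at most 10 in all, crops included, and the job is handed in when it is done.

```bash
mkdir -p pics; ls; python3 - <<'E'
from workcell import *
import cv2
for n in("scene","side","wrist"):
    print(n,camera_model(n)); cv2.imwrite(f"pics/{n}0.png",capture(n)[...,::-1])
print(observe(), tcp_to_tips)
E
```

```text
pics
scene {'fx': 515.0388554280881, 'fy': 515.0388554280881, 'cx': 318.6547897353049, 'cy': 233.8265338822448, 'xyz': array([1000.59252291, -618.83346149, 1284.72506544]), 'attitude': array([-2.45952612, -0.82998064,  0.24879072])}
side {'fx': 520.7861779194396, 'fy': 520.7861779194396, 'cx': 314.32840975169165, 'cy': 239.58889896663047, 'xyz': array([ 165.14404514, -933.01197514,  810.95435168]), 'attitude': array([-2.19632659,  0.41769856, -0.21573514])}
wrist {'fx': 371.64829954431775, 'fy': 371.64829954431775, 'cx': 321.9717852610205, 'cy': 241.64786954392628, 'xyz': array([624.74827657,  83.36123524, 384.53343988]), 'attitude': array([ 2.85169738e+00, -3.14740528e-04, -1.99766825e-03])}
{'clock': 0.15, 'qpos': array([-2.37173576e-03,  3.53509265e-01,  1.63393057e+00,  1.56552622e-05,
        1.15517097e+00, -2.41171674e-03]), 'qd': array([ 0.00067906, -0.0027841 , -0.00192636,  0.00059409,  0.00070678,
       -0.00204881]), 'effort': array([-8.47799656e-04, -5.94210899e+01, -3.34467816e+01,  6.96930941e-02,
        2.04021111e-02, -8.35750166e-05]), 'eef_pos': array([6.24661211e+02, 2.34170644e-02, 2.28037518e+02]), 'ee_rot': array([-2.22088653e+00, -2.22096127e+00,  1.11196932e-03]), 'force': array([ 0.7547015 , -0.45273607, -0.04419992]), 'wrist_torque': array([ 0.01250764, -0.00339959, -0.0138259 ]), 'grasp_force': 0.0, 'gripper_width': 92.15161340436062} 14.0
```

View pics/scene0.png

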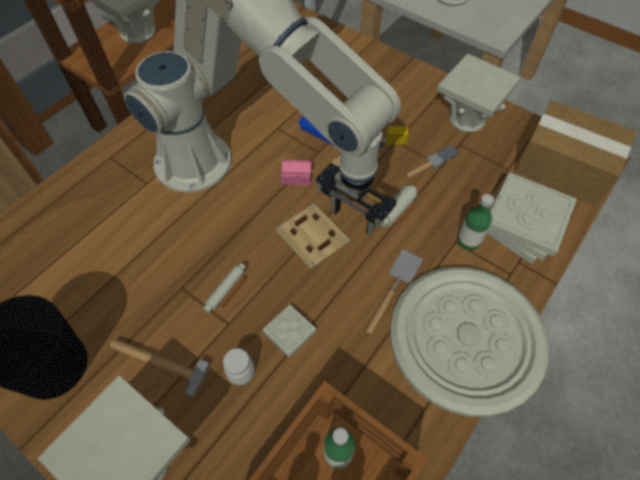

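View pics/side0.png

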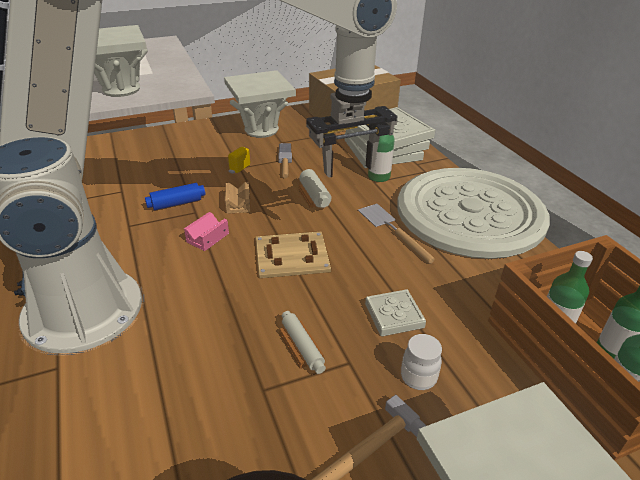

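The scene view shows the board at (312,235), the pink look-alike at (295,172), the thick colonnette at (400,203), and the thin rod at (225,287). In the side view the V-block is at (237,197), the colonnette at (315,188), and the board at (293,254).

```bash
cat > h.py <<'E'
import numpy as np, cv2
from workcell import *
from scipy.spatial.transform import Rotation as R
def ray(n,uv,m=None):
    m=m or camera_model(n); uv=np.atleast_2d(uv).astype(float)
    a=(uv-[m['cx'],m['cy']])/[m['fx'],m['fy']]
    if n=='wrist':
        r=np.linalg.norm(a,axis=1,keepdims=True)+1e-9
        d=np.c_[a/r*np.sin(r),np.cos(r)]
    else: d=np.c_[a,np.ones(len(a))]
    return m['xyz'],R.from_rotvec(m['attitude']).apply(d)
def onz(n,uv,z,m=None):
    o,d=ray(n,uv,m); return o+d*((z-o[2])/d[:,2:])
E
python3 - <<'E'
from h import *
np.set_printoptions(precision=1,suppress=True)
print('board',onz('side',[293,254],12)[0],onz('scene',[312,235],12)[0])
print('vb',onz('side',[237,197],25)[0]); print('col ends',onz('side',[[306,174],[324,203]],33),onz('scene',[[410,190],[386,222]],33))
print('pink',onz('scene',[295,172],25)[0])
print('thin',onz('scene',[[241,267],[209,308]],24)); print('blue',onz('scene',[[303,122],[330,140]],25)); print('tile',onz('scene',[[290,330]],28))
print('yellow',onz('side',[[239,160]],30),onz('scene',[395,132],40))
E
```

```text
board [485.6  -6.1  12. ] [490.7   4.8  12. ]
vb [421.  269.1  25. ]
col ends [[638.7 304.2  33. ]
 [629.  143.8  33. ]] [[637.4 302.7  33. ]
 [643.8 160.7  33. ]]
pink [310.1 151.2  25. ]
thin [[ 402.5 -204.2   24. ]
 [ 418.  -348.3   24. ]]
blue [[196.3 335.6  25. ]
 [317.2 325.3  25. ]]
tile [[ 629.9 -267.1   28. ]]
yellow [[479.3 460.8  30. ]] [[474.  470.5  40. ]]
```

View pics/wrist0.png

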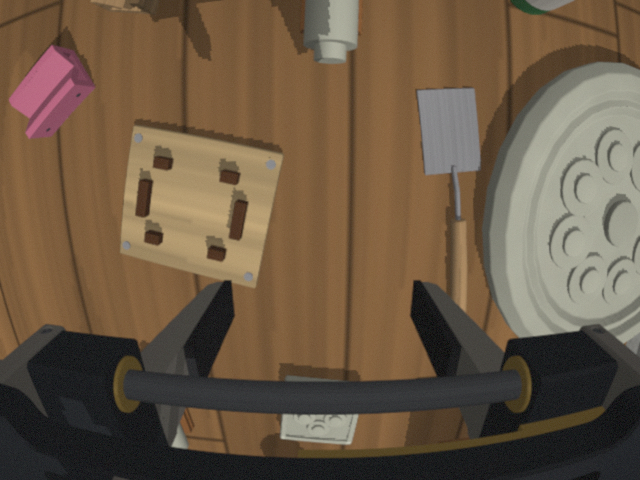

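The wrist view shows the board at about (200,205) and turned slightly, with the V-block at the top edge near (125,3) and the colonnette near (330,25). I'll move the wrist camera over the V-block.

```bash
python3 -m inch '{"moves":[[[24,-24,0],0],[[24,-24,0],0],[[24,-24,0],0],[[24,-24,0],0],[[24,-24,0],0],[[24,-24,0],0],[[24,-24,0],0],[[22,-27,0],0],[[0,0,0],0],[[0,0,0],0]]}'; python3 - <<'E'
from h import *
print(camera_model('wrist')); cv2.imwrite("pics/w1.png",capture('wrist')[...,::-1])
E
```

```text
clock: 0.98
eef_pos: [428.9, 190.9, 228.6]
ee_rot: [2.218, 2.225, 0.0]
force: [0.1, -0.0, 0.3]
gripper_width: 92.1
grasp_force: 0.0
{'fx': 371.64829954431775, 'fy': 371.64829954431775, 'cx': 321.9717852610205, 'cy': 241.64786954392628, 'xyz': array([428.67072525, 274.2137099 , 385.24131655]), 'attitude': array([2.85165338e+00, 3.60125480e-03, 4.61112773e-04])}
```

View pics/w1.png

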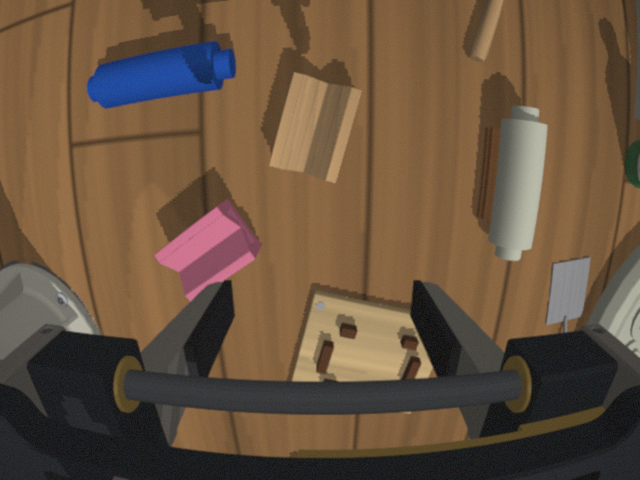

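The V-block's top corners are at about (294,72), (361,90), (335,183) and (270,165). The colonnette runs from (525,110) to (508,255), and pink and blue are the decoys.

```bash
python3 - <<'E'
from h import *
np.set_printoptions(precision=1,suppress=True)
m1={'fx':371.648,'fy':371.648,'cx':321.972,'cy':241.648,'xyz':np.array([428.67,274.21,385.24]),'attitude':np.array([2.85165,.0036,.00046])}
m0=dict(m1,xyz=np.array([624.75,83.36,384.53]),attitude=np.array([2.8517,-.000315,-.002]))
def ref(f,p):
    g=cv2.cvtColor(cv2.imread(f),cv2.COLOR_BGR2GRAY)
    return cv2.cornerSubPix(g,np.float32(p).reshape(-1,1,2),(4,4),(-1,-1),(3,30,.01)).reshape(-1,2)
p=ref('pics/w1.png',[[294,72],[361,90],[335,183],[270,165]]);q=onz('wrist',p,44,m1)
print(p,q,q.mean(0),np.linalg.norm(q-np.roll(q,-1,0),axis=1)); e=(q[0]+q[1]-q[2]-q[3]);print('vb ang',np.arctan2(e[1],e[0]))
p=ref('pics/w0.png' if 0 else 'pics/wrist0.png',[[137,123],[282,152],[255,287],[121,253]]);q=onz('wrist',p,12,m0)
print(p,q,q.mean(0),np.linalg.norm(q-np.roll(q,-1,0),axis=1)); e=(q[1]+q[2]-q[0]-q[3]);print('board ang',np.arctan2(e[1],e[0]))
# colonnette: bright low-sat mask
im=cv2.imread('pics/w1.png');h=cv2.cvtColor(im,cv2.COLOR_BGR2HSV)
k=((h[...,1]<60)&(h[...,2]>90)).astype(np.uint8); n,l,s,c=cv2.connectedComponentsWithStats(k)
i=l[185,520];print('col',s[i],c[i]); ys,xs=np.where(l==i); q=onz('wrist',np.c_[xs,ys],45,m1)[:,:2]
print(cv2.minAreaRect(q.astype(np.float32)), cv2.fitLine(q.astype(np.float32),2,0,.01,.01).ravel())
E
```

```text
[[293.8  71.6]
 [361.   90. ]
 [334.7 182.9]
 [268.7 165.4]] [[403.1 332.2  44. ]
 [463.8 315.3  44. ]
 [440.5 229.   44. ]
 [379.7 245.6  44. ]] [421.8 280.5  44. ] [63.  89.4 63.1 89.7]
vb ang 1.3069750466517123
[[133.7 125. ]
 [281.6 153.7]
 [255.  287.4]
 [119.5 252. ]] [[421.6 103.3  12. ]
 [584.   63.9  12. ]
 [550.2 -80.5  12. ]
 [386.2 -40.5  12. ]] [485.5  11.5  12. ] [167.1 148.3 168.8 148. ]
board ang -0.23869592776375137
col [ 492  106   55  155 5555] [520.7 183.5]
((631.6842651367188, 233.44189453125), (161.46556091308594, 50.22639083862305), 87.38031005859375) [  0.    1.  631.6 234.4]
```

```bash
python3 -m inch '{"moves":[[[30,-2.4,0],0],[[30,-2.4,0],0],[[29.6,-2.3,0],0],[[0,0,0],0.088],[[0,0,0],0.088],[[0,0,0],0.088],[[0,0,30],0],[[0,0,30],0],[[0,0,30],0],[[0,0,30],0],[[0,0,0],0]]}' 1; python3 - <<'E'
from h import *
s=observe(); print(s['eef_pos'],R.from_rotvec(s['ee_rot']).as_matrix().round(3),s['qpos'])
cv2.imwrite("pics/w2.png",capture('wrist')[...,::-1])
E
```

```text
clock: 1.95
eef_pos: [421.2, 276.9, 103.8]
ee_rot: [-2.496, -1.908, 0.012]
force: [-1.3, -1.2, 0.1]
gripper_width: 92.0
grasp_force: 0.0
[421.15398186 276.92273715 103.79632226] [[ 0.262  0.965 -0.006]
 [ 0.965 -0.262 -0.005]
 [-0.006 -0.005 -1.   ]] [ 5.78847635e-01  3.35094736e-01  1.99062671e+00 -3.39762158e-04
  8.23716801e-01  8.44527087e-01]
```

View pics/w2.png

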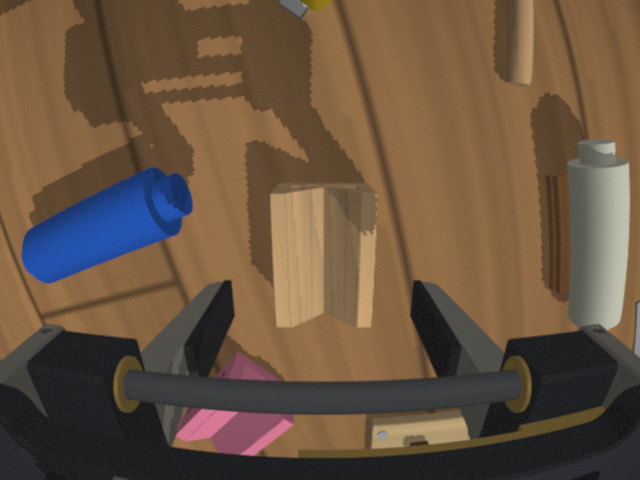

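The block sits midway between the fingers (x from 272 to 376 px) and is aligned with them. I'll descend and grip.

```bash
python3 -m inch '{"moves":[[[3.6,0,0],0],[[0,0,20],0],[[0,0,20],0],[[0,0,20],0],[[0,0,12],0],[[0,0,9],0],[[0,0,0],0],[[0,0,0],0]]}'; python3 -m inch '{"moves":[[[0,0,0],0],[[0,0,0],0],[[0,0,0],0],[[0,0,0],0],[[0,0,0],0],[[0,0,0],0],[[0,0,0],0],[[0,0,0],0],[[0,0,0],0],[[0,0,0],0]]}' 0
```

```text
clock: 2.67
eef_pos: [424.8, 283.6, 28.6]
ee_rot: [2.495, 1.909, 0.002]
force: [0.5, -0.1, 0.4]
gripper_width: 91.8
grasp_force: 0.0
clock: 3.5
eef_pos: [424.0, 283.3, 28.1]
ee_rot: [-2.494, -1.91, -0.001]
force: [-1.6, -0.6, 6.8]
gripper_width: 63.9
grasp_force: 30.0
```

```bash
python3 -m inch '{"moves":[[[0,0,-20],0],[[0,0,-30],0],[[0,0,-32],0],[[-27.3,15,0],0],[[-27.3,15,0],0],[[-27.3,15,0],0],[[-27.3,15,0],0],[[-27.3,15,0],0],[[-27.3,15,0],0],[[-27.3,15,0],0],[[-27.3,15,0],0],[[-27.3,15,0],0]]}'; python3 -m inch '{"moves":[[[0,0,0],0.12],[[0,0,0],0.12],[[0,0,0],0.12],[[0,0,0],0.12],[[0,0,0],0.12],[[0,0,0],0.12],[[0,0,0],0.12],[[0,0,0],0.12],[[0,0,0],0.12],[[0,0,0],0.12],[[0,0,0],0.12],[[0,0,0],0.12]]}'; python3 -m inch '{"moves":[[[0,0,0],0.106],[[0,0,0],0],[[0,0,0],0],[[0,0,0],0],[[0,0,0],0]]}'
python3 - <<'E'
from h import *
s=observe(); print(s['eef_pos'],R.from_rotvec(s['ee_rot']).as_matrix().round(3),s['qpos'])
print(camera_model('wrist'))
cv2.imwrite("pics/w3.png",capture('wrist')[...,::-1]);cv2.imwrite("pics/sc3.png",capture('scene')[...,::-1])
E
```

```text
clock: 4.5
eef_pos: [489.8, 9.1, 109.4]
ee_rot: [-2.494, -1.91, 0.001]
force: [1.5, -0.1, -2.7]
gripper_width: 63.6
grasp_force: 30.0
clock: 5.5
eef_pos: [489.6, 10.6, 109.3]
ee_rot: [3.134, -0.218, -0.001]
force: [-0.2, 1.3, -2.6]
gripper_width: 64.3
grasp_force: 30.0
clock: 5.92
eef_pos: [489.9, 10.7, 109.5]
ee_rot: [3.12, -0.371, -0.0]
force: [-0.1, 0.5, -2.3]
gripper_width: 63.8
grasp_force: 30.0
[489.92012665  10.66057259 109.48469522] [[ 0.972 -0.234 -0.   ]
 [-0.234 -0.972 -0.   ]
 [-0.     0.    -1.   ]] [ 1.87086530e-02  3.03947598e-01  2.02133288e+00 -2.58379082e-05
  8.16556155e-01  1.82616298e+00]
{'fx': 371.64829954431775, 'fy': 371.64829954431775, 'cx': 321.9717852610205, 'cy': 241.64786954392628, 'xyz': array([568.99557082,  -6.36022188, 266.06679026]), 'attitude': array([ 1.82030906, -2.31220037, -0.34066791])}
```

View pics/w3.png

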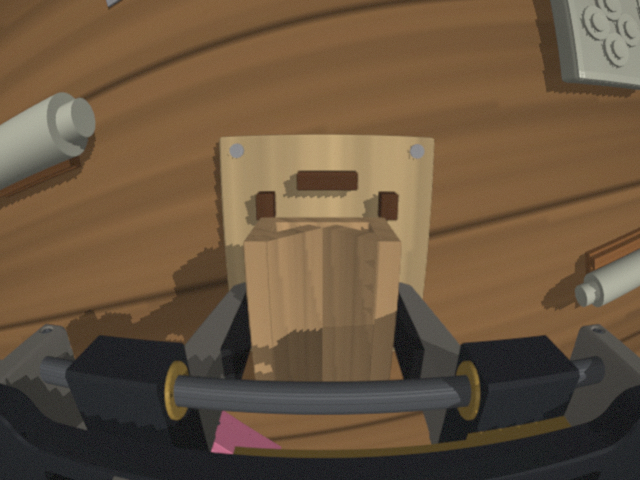

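The block is held above the board: its front top corners are at (246,240) and (400,236). The board's far corners are at (221,137) and (434,137), and the end stop is at (327,181).

```bash
python3 - <<'E'
from h import *
np.set_printoptions(precision=1,suppress=True)
m={'fx':371.648,'fy':371.648,'cx':321.972,'cy':241.648,'xyz':np.array([568.996,-6.36,266.067]),'attitude':np.array([1.82030906,-2.31220037,-.34066791])}
g=cv2.cvtColor(cv2.imread('pics/w3.png'),cv2.COLOR_BGR2GRAY)
ref=lambda p:cv2.cornerSubPix(g,np.float32(p).reshape(-1,1,2),(4,4),(-1,-1),(3,30,.01)).reshape(-1,2)
T=R.from_rotvec([3.12,-.371,0]);O=np.array([489.9,10.7,0])
def f(p,z):
    p=ref(p);return np.c_[p,T.inv().apply(onz('wrist',p,z,m)-O)[:,:2]]
print('board edge',f([[221,138],[434,138]],12))
print('boltsish/stop end top',f([[297,171],[357,171],[357,189],[297,189]],26))
print('side stops top',f([[257,192],[275,192],[380,192],[397,192]],26))
print('block front top',f([[246,241],[400,238]],125.3),'bottom',f([[275,219],[376,219]],81.3))
E
```

```text
board edge [[219.9 137.2  80.  -72.8]
 [433.2 138.1  79.7  75. ]]
boltsish/stop end top [[298.7 170.1  57.  -17.3]
 [355.8 170.5  56.8  19.6]
 [356.8 189.7  44.2  20.5]
 [296.7 190.1  43.9 -18.8]]
side stops top [[259.  190.8  43.7 -43.7]
 [274.3 190.9  43.6 -33.5]
 [378.5 191.3  43.3  34.9]
 [398.2 194.6  41.3  48.2]]
block front top [[242.5 245.   37.2 -34.2]
 [400.3 240.6  39.   29.2]] bottom [[275.  216.6  38.8 -26.3]
 [378.1 216.8  38.7  26.6]]
```

```bash
python3 - <<'E'
import cv2
i=cv2.imread('pics/w3.png')[125:275,210:445]; cv2.imwrite('pics/w3c.png',cv2.resize(i,None,fx=3.4,fy=3.4,interpolation=2))
E
```

```text
(no output)
```

View pics/w3c.png

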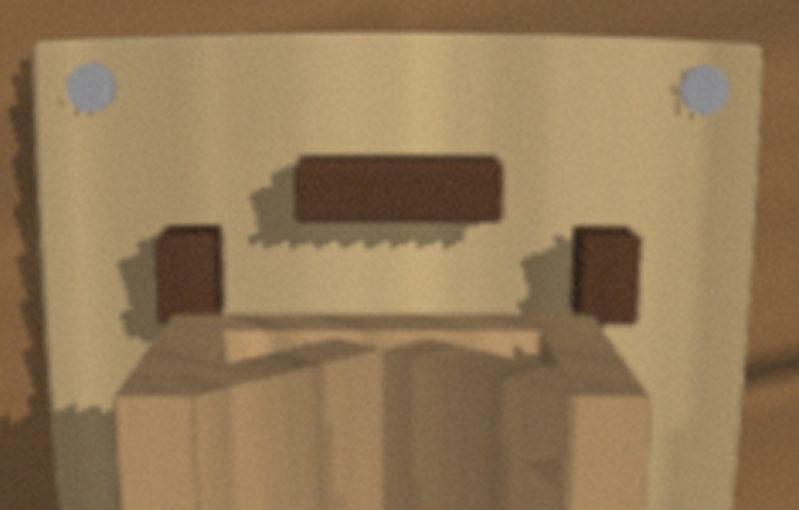

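The crop gives these pixel positions: block front top corners (244.7,241.8) and (400.6,241.2), bottom corners (260.6,218.5) and (386.5,217.9), and the stops' inner edges.

```bash
python3 - <<'E'
from h import *
np.set_printoptions(precision=1,suppress=True)
m={'fx':371.648,'fy':371.648,'cx':321.972,'cy':241.648,'xyz':np.array([568.996,-6.36,266.067]),'attitude':np.array([1.82030906,-2.31220037,-.34066791])}
T=R.from_rotvec([3.12,-.371,0]);O=np.array([489.9,10.7,0])
f=lambda p,z:T.inv().apply(onz('wrist',p,z,m)-O)[:,:2]
print('top',f([[244.7,241.8],[400.6,241.2]],125.3),'bot',f([[260.6,218.5],[386.5,217.9]],81.3))
print('end stop in',f([[297.4,189.7],[357.6,189.7]],26),'side in',f([[275.3,205],[379.4,205]],26),'bolts',f([[236.6,151],[417.2,151.3]],12),'edge',f([[220.6,137.5],[433.5,138.2]],12))
E
```

```text
top [[ 38.6 -33.2]
 [ 38.8  29.4]] bot [[ 37.9 -33.8]
 [ 38.2  31. ]]
end stop in [[ 44.2 -18.3]
 [ 44.2  21. ]] side in [[ 34.1 -33.1]
 [ 34.1  35.8]] bolts [[ 69.9 -61.1]
 [ 69.9  63.7]] edge [[ 79.8 -72.3]
 [ 79.6  75.2]]
```

```bash
python3 -m inch '{"moves":[[[1,2,0],0],[[0,0,20],0],[[0,0,18],0],[[0,0,12],0],[[0,0,0],0],[[0,0,0],0],[[0,0,0],0]]}'
python3 - <<'E'
from h import *
s=observe(); print(s['eef_pos'],s['ee_rot']); m=camera_model('wrist');print(m['xyz'],m['attitude'])
i=capture('wrist')[...,::-1];cv2.imwrite("pics/w4.png",i);cv2.imwrite('pics/w4c.png',cv2.resize(i[70:260,190:460],None,fx=2.9,fy=2.9,interpolation=2))
E
```

```text
clock: 6.6
eef_pos: [491.0, 8.4, 60.1]
ee_rot: [-3.119, 0.374, -0.001]
force: [0.2, -0.3, -2.9]
gripper_width: 64.0
grasp_force: 30.0
[491.01305669   8.42197392  60.14971761] [-3.11913960e+00  3.74414835e-01 -9.49061822e-04]
[569.92038157  -8.78340789 216.80868605] [ 1.81832309 -2.31506017 -0.34027197]
```

View pics/w4c.png

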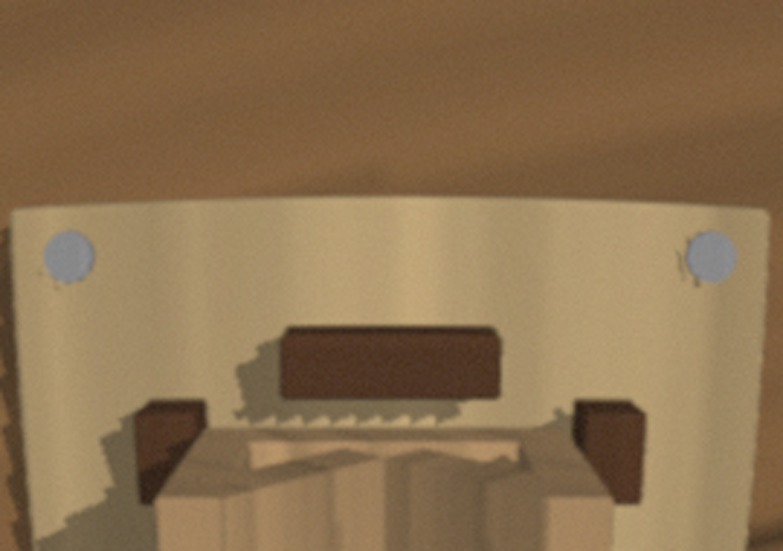

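The crop shows the block's bottom front corners at (205,430) and (567,430). The stops' inner edges are at x≈206 and 577, and the end stop's inner edge is at y≈399.

```bash
python3 - <<'E'
from h import *
np.set_printoptions(precision=1,suppress=True)
m={'fx':371.648,'fy':371.648,'cx':321.972,'cy':241.648,'xyz':np.array([569.92,-8.783,216.81]),'attitude':np.array([1.81832309,-2.31506017,-.34027197])}
T=R.from_rotvec([-3.119,.3744,0]);O=np.array([491,8.42,0])
f=lambda p,z:T.inv().apply(onz('wrist',np.array(p)/2.9+[190,70],z,m)-O)[:,:2]
print('top',f([[158,498],[612,498]],76),'bot',f([[205,430],[567,430]],32))
print('end stop in',f([[283,399],[499,399]],26),'side in',f([[205,415],[577,415]],26),'bolts',f([[69,256],[711,256]],12),'edge',f([[12,210],[767,210]],12))
E
```

```text
top [[ 38.6 -33.3]
 [ 38.6  29.6]] bot [[ 38.  -33.8]
 [ 38.   30.5]]
end stop in [[ 42.3 -20.3]
 [ 42.3  18.8]] side in [[ 39.4 -34.7]
 [ 39.4  33.3]] bolts [[ 68.5 -63.2]
 [ 68.5  61.6]] edge [[ 78.1 -74.7]
 [ 78.2  73. ]]
```

```bash
python3 -m inch '{"moves":[[[0.4,0.9,0],0],[[0,0,5],0],[[0,0,5],0],[[0,0,5],0],[[0,0,3],0],[[0,0,0],0],[[0,0,0],0]]}';python3 -m inch '{"moves":[[[0,0,1],0],[[0,0,1],0],[[0,0,0],0],[[0,0,0],0]]}'
```

```text
clock: 7.23
eef_pos: [490.4, 7.5, 41.2]
ee_rot: [3.119, -0.375, -0.001]
force: [-0.7, -0.4, -3.1]
gripper_width: 63.6
grasp_force: 30.0
clock: 7.57
eef_pos: [490.9, 7.5, 40.1]
ee_rot: [-3.119, 0.375, -0.001]
force: [-1.8, 0.6, 5.4]
gripper_width: 63.9
grasp_force: 30.0
```

```bash
python3 -m inch '{"moves":[[[0,0,0],0],[[0,0,0],0],[[0,0,0],0],[[0,0,0],0],[[0,0,0],0],[[0,0,0],0],[[0,0,0],0],[[0,0,-20],0],[[0,0,-30],0],[[0,0,-30],0],[[0,0,-30],0],[[0,0,0],0]]}' 1;python3 -m inch '{"moves":[[[0,0,-30],0],[[0,0,0],0],[[0,0,0],0],[[0,0,0],0]]}'
python3 - <<'E'
from h import *
s=observe(); print(s['eef_pos'],s['ee_rot']); m=camera_model('wrist');print(m['xyz'],m['attitude'])
i=capture('wrist')[...,::-1];cv2.imwrite("pics/w5.png",i)
E
```

```text
clock: 8.57
eef_pos: [493.9, 7.5, 154.6]
ee_rot: [-3.118, 0.375, -0.012]
force: [1.9, -0.2, 0.9]
gripper_width: 91.9
grasp_force: 0.0
clock: 8.9
eef_pos: [490.4, 7.5, 178.9]
ee_rot: [3.119, -0.375, -0.001]
force: [0.2, 0.1, -0.2]
gripper_width: 91.9
grasp_force: 0.0
[490.38770682   7.5183544  178.92568719] [ 3.11911948e+00 -3.74811936e-01 -6.95439207e-04]
[569.40736071  -9.71316964 335.47054622] [ 1.81739906 -2.31451849 -0.34125946]
```

View pics/w5.png

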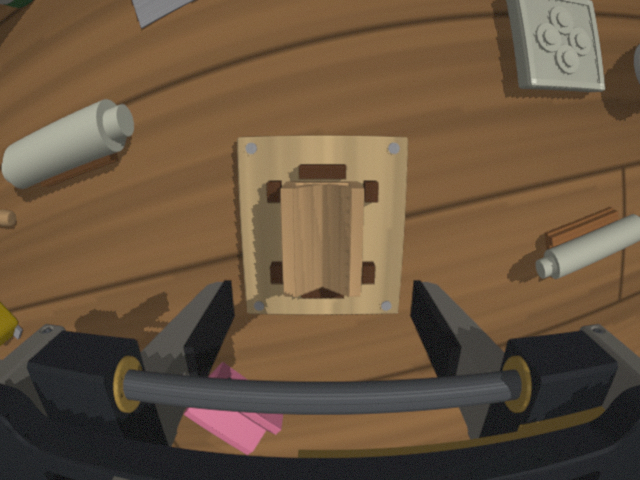

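The block sits between all the stops, with its top corners at about (281,182), (364,182), (360,297) and (284,297). Next I'll move over the colonnette.

```bash
python3 -m inch '{"moves":[[[13.2,-24.2,0],0],[[13.2,-24.2,0],0],[[13.2,-24.2,0],0],[[13.2,-24.2,0],0],[[13.2,-24.2,0],0],[[13.2,-24.2,0],0],[[13.2,-24.2,0],0],[[13.2,-24.2,0],0]]}' 1; python3 -m inch '{"moves":[[[0,0,0],-0.12],[[0,0,0],-0.12],[[0,0,0],-0.12],[[0,0,0],-0.12],[[0,0,0],-0.12],[[0,0,0],-0.12],[[0,0,0],-0.12],[[0,0,0],-0.12],[[0,0,0],-0.12],[[0,0,0],-0.12],[[0,0,0],-0.12],[[0,0,0],-0.12]]}'; python3 -m inch '{"moves":[[[0,0,0],-0.12],[[0,0,0],-0.12],[[0,0,0],-0.09],[[0,0,0],0],[[0,0,0],0],[[0,0,0],0],[[0,0,0],0]]}'
python3 - <<'E'
from h import *
np.set_printoptions(precision=2,suppress=True)
s=observe(); print(s['eef_pos'],R.from_rotvec(s['ee_rot']).as_matrix()); m=camera_model('wrist');print(m['xyz'])
im=np.ascontiguousarray(capture('wrist')[...,::-1]);cv2.imwrite("pics/w6.png",im)
h=cv2.cvtColor(im,cv2.COLOR_BGR2HSV)
k=((h[...,1]<60)&(h[...,2]>90)).astype(np.uint8); n,l,st,c=cv2.connectedComponentsWithStats(k)
for i in range(1,n):
    if st[i,4]>1500:
        ys,xs=np.where(l==i); q=onz('wrist',np.c_[xs,ys],33,m)[:,:2]; print(st[i],c[i],cv2.minAreaRect(q.astype(np.float32)),cv2.fitLine(q.astype(np.float32),2,0,.01,.01).ravel())
m5={'fx':371.648,'fy':371.648,'cx':321.972,'cy':241.648,'xyz':np.array([569.407,-9.713,335.47]),'attitude':np.array([1.81739906,-2.31451849,-.34125946])}
g=cv2.cvtColor(cv2.imread('pics/w5.png'),cv2.COLOR_BGR2GRAY)
p=cv2.cornerSubPix(g,np.float32([[281,182],[364,182],[361,297],[284,296]]).reshape(-1,1,2),(3,3),(-1,-1),(3,30,.01)).reshape(-1,2)
q=onz('wrist',p,56,m5);print(p,q,q.mean(0),np.linalg.norm(q-np.roll(q,-1,0),axis=1))
E
```

```text
clock: 9.62
eef_pos: [639.2, 171.5, 177.6]
ee_rot: [3.118, -0.375, -0.004]
force: [0.4, 0.4, -0.2]
gripper_width: 91.8
grasp_force: 0.0
clock: 10.62
eef_pos: [638.4, 170.4, 177.6]
ee_rot: [-2.586, -1.782, 0.004]
force: [-0.6, 0.7, -0.6]
gripper_width: 91.9
grasp_force: 0.0
clock: 11.2
eef_pos: [639.0, 170.5, 179.0]
ee_rot: [-2.268, -2.174, 0.001]
force: [0.6, -0.5, 0.7]
gripper_width: 91.7
grasp_force: 0.0
[638.98 170.51 179.03] [[ 0.04  1.   -0.  ]
 [ 1.   -0.04 -0.  ]
 [-0.   -0.   -1.  ]]
[642.52 253.85 335.6 ]
[ 527    0   79  164 4111] [562.29  99.99] ((867.129638671875, 309.3554382324219), (94.87995910644531, 165.74456787109375), 8.139297485351562) [  0.31   0.95 868.19 292.02]
[ 598    0   42   82 2583] [622.55  34.94] ((959.7498779296875, 375.94635009765625), (98.07810974121094, 69.60051727294922), 88.40611267089844) [  0.16   0.99 959.02 373.63]
[  282    58    63   202 11238] [313.2  157.67] ((634.0988159179688, 232.54281616210938), (168.6360626220703, 49.855995178222656), 87.66986846923828) [  0.04   1.   634.25 234.37]
[  491   192   149   165 14540] [582.93 277.9 ] ((955.7739868164062, 108.01686096191406), (199.60386657714844, 270.9676208496094), 77.55177307128906) [  1.     0.   920.25 109.54]
[ 409  250   64   69 2473] [447.43 276.08] ((747.5001831054688, 111.75909423828125), (59.581993103027344, 72.33395385742188), 7.220300197601318) [  0.79  -0.61 751.83 125.63]
[[281.05 180.2 ]
 [363.75 179.84]
 [359.78 295.57]
 [283.82 294.15]] [[542.45  29.09  56.  ]
 [527.87 -31.85  56.  ]
 [435.04  -8.89  56.  ]
 [451.23  52.01  56.  ]] [489.15  10.09  56.  ] [62.66 95.62 63.02 94.06]
```

View pics/w6.png

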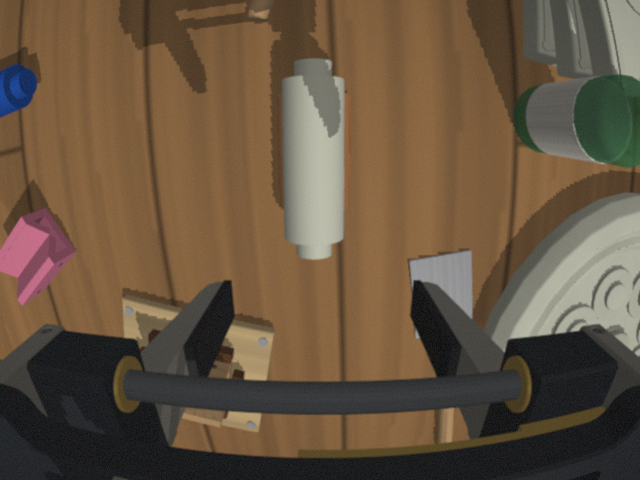

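The colonnette is seen nearly from above, from (313,60) to (314,258), and is parallel to the tool's x axis. I'll descend with the TCP 7 mm above its axis.

```bash
python3 -m inch '{"moves":[[[31.2,-3.6,0],0],[[31.2,-3.6,0],0],[[0,0,30],0],[[0,0,30],0],[[0,0,30],0],[[0,0,25],0],[[0,0,14],0],[[0,0,8],0],[[0,0,0],0],[[0,0,0],0],[[0,0,0],0]]}'; python3 -m inch '{"moves":[[[0,0,0],0]]}'
```

```text
clock: 12.17
eef_pos: [635.7, 233.6, 44.3]
ee_rot: [2.265, 2.176, 0.004]
force: [0.4, 0.1, -0.4]
gripper_width: 91.6
grasp_force: 0.0
clock: 12.25
eef_pos: [635.6, 233.6, 44.3]
ee_rot: [2.265, 2.176, 0.004]
force: [0.5, -0.3, 0.8]
gripper_width: 92.1
grasp_force: 0.0
```

```bash
python3 -m inch '{"moves":[[[0,-1,4.5],0],[[0,0,0],0],[[0,0,0],0]]}'; python3 -m inch '{"moves":[[[0,0,0],0],[[0,0,0],0],[[0,0,0],0],[[0,0,0],0],[[0,0,0],0],[[0,0,0],0],[[0,0,0],0],[[0,0,0],0],[[0,0,0],0],[[0,0,0],0],[[0,0,0],0]]}' 0
```

```text
clock: 12.5
eef_pos: [633.4, 233.2, 38.2]
ee_rot: [2.265, 2.177, 0.0]
force: [-0.2, -0.3, 0.1]
gripper_width: 91.8
grasp_force: 0.0
clock: 13.42
eef_pos: [633.7, 233.3, 38.1]
ee_rot: [2.265, 2.176, 0.001]
force: [1.0, -0.6, -0.7]
gripper_width: 49.7
grasp_force: 30.0
```

```bash
python3 -m inch '{"moves":[[[0,0,-10],0],[[0,0,-20],0],[[0,0,-30],0],[[0,0,-30],0],[[0,0,-22],0],[[0,0,0],0]]}'; python3 -m inch '{"moves":[[[-23.1,-13.7,0],0],[[-23.1,-13.7,0],0],[[-23.1,-13.7,0],0],[[-23.1,-13.7,0],0],[[-23.1,-13.7,0],0],[[-23.1,-13.7,0],0],[[-23.1,-13.7,0],0],[[-23.1,-13.7,0],0],[[-23.1,-13.7,0],0],[[-23.1,-13.7,0],0],[[0,0,0],0]]}'; python3 -m inch '{"moves":[[[0,0,0],0.12],[[0,0,0],0.12],[[0,0,0],0.12],[[0,0,0],0.12],[[0,0,0],0.12],[[0,0,0],0.12],[[0,0,0],0.12],[[0,0,0],0.12],[[0,0,0],0.12],[[0,0,0],0.12],[[0,0,0],0.12],[[0,0,0],0.12]]}'; python3 -m inch '{"moves":[[[0,0,0],0.12],[[0,0,0],0.12],[[0,0,0],0.09],[[0,0,0],0],[[0,0,0],0],[[0,0,0],0],[[0,0,0],0]]}'; python3 - <<'E'
from h import *
np.set_printoptions(precision=2,suppress=True)
s=observe(); M=R.from_rotvec(s['ee_rot']).as_matrix(); print(s['eef_pos'],M); m=camera_model('wrist');print(m['xyz'],m['attitude'])
cv2.imwrite("pics/w7.png",capture('wrist')[...,::-1])
d=np.array([487.5,8.2])-s['eef_pos'][:2];print('shift x,y tool',M[:2,:2].T@d)
E
```

```text
clock: 13.92
eef_pos: [635.8, 234.2, 155.7]
ee_rot: [2.263, 2.175, 0.01]
force: [1.4, -0.2, -2.6]
gripper_width: 49.5
grasp_force: 30.0
clock: 14.83
eef_pos: [483.0, 5.2, 148.7]
ee_rot: [-2.265, -2.173, 0.007]
force: [-0.5, 0.3, -4.3]
gripper_width: 49.4
grasp_force: 30.0
clock: 15.83
eef_pos: [486.7, 8.3, 149.2]
ee_rot: [-3.139, -0.133, 0.003]
force: [-0.4, 0.2, -2.6]
gripper_width: 49.0
grasp_force: 30.0
clock: 16.42
eef_pos: [487.2, 8.0, 149.8]
ee_rot: [3.12, -0.371, -0.001]
force: [-1.0, -0.7, -3.0]
gripper_width: 49.5
grasp_force: 30.0
[487.18   8.01 149.81] [[ 0.97 -0.23 -0.  ]
 [-0.23 -0.97  0.  ]
 [-0.    0.   -1.  ]]
[566.29  -9.02 306.38] [ 1.82 -2.31 -0.34]
shift x,y tool [ 0.27 -0.26]
```

View pics/w7.png

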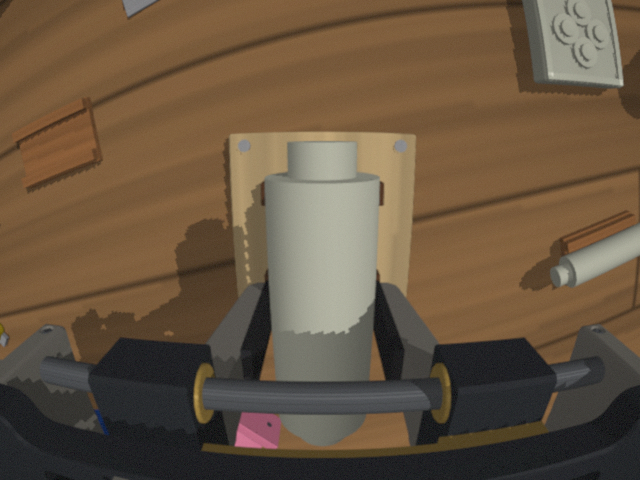

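The rod hangs parallel over the block, with its front tenon at (322,158). I've now viewed 11 pictures, one over the limit of 10, so from here I'll work from numbers only. Now lowering gently.

```bash
python3 -m inch '{"moves":[[[0,0,20],0],[[0,0,20],0],[[0,0,15],0],[[0,0,10],0],[[0,0,5],0],[[0,0,0],0],[[0,0,0],0],[[0,0,0],0]]}'; python3 -m inch '{"moves":[[[0,0,1],0],[[0,0,1],0],[[0,0,1],0],[[0,0,0],0],[[0,0,0],0]]}'
```

```text
clock: 17.13
eef_pos: [488.0, 7.9, 80.9]
ee_rot: [-3.119, 0.375, -0.002]
force: [0.4, 0.3, -3.1]
gripper_width: 49.3
grasp_force: 30.0
clock: 17.55
eef_pos: [487.3, 7.9, 77.1]
ee_rot: [3.119, -0.375, -0.0]
force: [0.5, -0.1, -2.7]
gripper_width: 49.7
grasp_force: 30.0
```

```bash
python3 -m inch '{"moves":[[[0,0,1],0],[[0,0,0],0],[[0,0,0],0]]}'
```

```text
clock: 17.8
eef_pos: [487.3, 7.9, 76.0]
ee_rot: [3.119, -0.375, -0.0]
force: [-0.6, -0.9, -3.1]
gripper_width: 49.1
grasp_force: 30.0
```

```bash
for i in 1 2 3; do python3 -m inch '{"moves":[[[0,0,0.5],0],[[0,0,0],0],[[0,0,0],0]]}' | grep -E 'eef|^force'; done
```

```text
eef_pos: [487.3, 7.9, 75.5]
force: [-0.7, -0.8, -3.3]
eef_pos: [487.3, 7.9, 75.0]
force: [0.3, 0.1, -2.4]
eef_pos: [487.5, 8.0, 74.7]
force: [-0.5, 2.3, -0.0]
```

```bash
python3 -m inch '{"moves":[[[0,0,0],0],[[0,0,0],0],[[0,0,0],0],[[0,0,0],0],[[0,0,0],0],[[0,0,0],0],[[0,0,0],0],[[0,0,-20],0],[[0,0,-30],0],[[0,0,-30],0],[[0,0,-20],0],[[0,0,0],0]]}' 1; python3 -m inch '{"moves":[[[0,0,-20],0],[[0,0,0],0],[[0,0,0],0],[[0,0,0],0]]}' 0
python3 - <<'E'
from h import *
np.set_printoptions(precision=2,suppress=True)
s=observe(); M=R.from_rotvec(s['ee_rot']).as_matrix(); m=camera_model('wrist');print(s['eef_pos'],m['xyz'])
im=np.ascontiguousarray(capture('wrist')[...,::-1]);cv2.imwrite("pics/w8.png",im)
T=lambda q:(q[:,:2]-s['eef_pos'][:2])@M[:2,:2]
h=cv2.cvtColor(im,cv2.COLOR_BGR2HSV)
k=((h[...,1]<60)&(h[...,2]>90)).astype(np.uint8); n,l,st,c=cv2.connectedComponentsWithStats(k)
for i in range(1,n):
    if st[i,4]>800:
        ys,xs=np.where(l==i); q=T(onz('wrist',np.c_[xs,ys],69.4,m)); print(st[i],cv2.minAreaRect(q.astype(np.float32)),q.min(0),q.max(0))
        if st[i,0]<330<st[i,0]+st[i,2]: print([(y,xs[ys==y].min(),xs[ys==y].max()) for y in range(ys.min(),ys.max(),8)])
kb=((h[...,0]>14)&(h[...,0]<24)&(h[...,2]>130)&(h[...,1]>60)).astype(np.uint8); n,l,st,c=cv2.connectedComponentsWithStats(kb)
print([list(x) for x in st if x[4]>400])
E
```

```text
clock: 19.55
eef_pos: [489.9, 7.9, 178.6]
ee_rot: [-3.118, 0.375, -0.01]
force: [1.3, 0.5, 0.4]
gripper_width: 91.7
grasp_force: 0.0
clock: 19.88
eef_pos: [486.9, 7.9, 193.5]
ee_rot: [3.119, -0.375, -0.002]
force: [0.8, -0.1, -0.8]
gripper_width: 67.2
grasp_force: 0.0
[486.86   7.91 193.52] [565.99  -9.31 350.01]
[138   0  62  28 883] ((186.2552490234375, -127.73383331298828), (24.39958953857422, 55.81680679321289), 10.414749145507812) [ 176.46 -152.98] [203.3  -98.08]
[ 507    0   90   89 6599] ((177.0825958251953, 195.29432678222656), (90.23955535888672, 84.5346450805664), 82.8908462524414) [131.16 149.3 ] [224.21 244.79]
[  288   137    67   201 11726] ((-6.408119201660156, -3.062053680419922), (168.68516540527344, 50.292911529541016), 0.017796052619814873) [-90.75 -28.22] [77.93 22.1 ]
[(137, np.int64(312), np.int64(339)), (145, np.int64(302), np.int64(341)), (153, np.int64(302), np.int64(341)), (161, np.int64(288), np.int64(354)), (169, np.int64(288), np.int64(354)), (177, np.int64(288), np.int64(354)), (185, np.int64(289), np.int64(354)), (193, np.int64(289), np.int64(353)), (2
[... 1240 characters left out ...]
nt32(2405)], [np.int32(240), np.int32(105), np.int32(332), np.int32(213), np.int32(16277)], [np.int32(120), np.int32(139), np.int32(115), np.int32(44), np.int32(714)], [np.int32(407), np.int32(168), np.int32(206), np.int32(49), np.int32(950)], [np.int32(122), np.int32(177), np.int32(115), np.int32(40), np.int32(735)], [np.int32(91), np.int32(218), np.int32(148), np.int32(49), np.int32(1635)], [np.int32(445), np.int32(270), np.int32(153), np.int32(56), np.int32(851)], [np.int32(165), np.int32(287), np.int32(59), np.int32(34), np.int32(658)], [np.int32(244), np.int32(319), np.int32(154), np.int32(53), np.int32(2727)], [np.int32(251), np.int32(411), np.int32(181), np.int32(35), np.int32(3521)]]
```

```bash
python3 - <<'E'
from h import *
np.set_printoptions(precision=1,suppress=True)
s=observe(); M=R.from_rotvec(s['ee_rot']).as_matrix(); m=camera_model('wrist')
im=cv2.imread("pics/w8.png"); h=cv2.cvtColor(im,cv2.COLOR_BGR2HSV).astype(int)
T=lambda uv,z:(onz('wrist',uv,z,m)[:,:2]-s['eef_pos'][:2])@M[:2,:2]
for c in (255,265,380,390):
    v=im[:,c].astype(int).sum(1); g=np.abs(v[2:]-v[:-2]); r=[i+1 for i in range(100,340) if g[i]>70 and g[i]==g[i-2:i+3].max()]
    print(c,[(i,round(T([[c,i]],12)[0,0],1)) for i in r])
for c in (294,346):
    w=np.where((h[:,c,1]<60)&(h[:,c,2]>90))[0]; w=w[(w>140)&(w<340)]; print(c,w.min(),w.max(),T([[c,w.min()],[c,w.max()]],75))
for r in (165,180,210,290,305):
    v=im[r].astype(int).sum(1); g=np.abs(v[2:]-v[:-2]);cc=[i+1 for i in range(225,420) if g[i]>70 and g[i]==g[i-2:i+3].max()]
    print(r,[(i,round(T([[i,r]],12)[0,1],1)) for i in cc])
E
```

```text
255 [(132, np.float64(82.8)), (182, np.float64(36.6)), (323, np.float64(-109.8))]
265 [(132, np.float64(82.5)), (166, np.float64(51.3)), (331, np.float64(-119.3))]
380 [(132, np.float64(82.5)), (303, np.float64(-86.1))]
390 [(132, np.float64(82.8)), (280, np.float64(-60.8))]
294 157 319 [[ 63.2 -22.8]
 [-69.6 -25.7]]
346 157 321 [[ 63.2  15.4]
 [-71.5  17.9]]
165 [(241, np.float64(-76.8)), (403, np.float64(72.2))]
180 [(237, np.float64(-81.1)), (241, np.float64(-77.3)), (258, np.float64(-61.2)), (268, np.float64(-51.8)), (282, np.float64(-38.9)), (288, np.float64(-33.4)), (354, np.float64(27.0)), (361, np.float64(33.4)), (375, np.float64(46.4)), (402, np.float64(71.8))]
210 [(238, np.float64(-81.5)), (242, np.float64(-77.6)), (401, np.float64(72.1))]
290 [(243, np.float64(-82.1)), (255, np.float64(-69.7)), (389, np.float64(65.1)), (401, np.float64(77.5))]
305 [(235, np.float64(-92.1)), (291, np.float64(-33.7)), (351, np.float64(27.1)), (388, np.float64(65.2)), (408, np.float64(86.3))]
```

Numerically, the rod lies within about 1.5 mm of centre lengthwise and is seated. Next I'll close the fingers and press from above with the closed tips.

```bash
python3 -m inch '{"moves":[[[0,0,0],0],[[0,0,0],0],[[0,0,0],0],[[0,0,0],0],[[0,0,0],0],[[0,0,0],0],[[0,0,0],0],[[0,0,0],0],[[-1,0,20],0],[[0,0,20],0],[[0,0,0],0],[[0,0,0],0]]}' 0; python3 -m inch '{"moves":[[[0,0,15],0],[[0,0,12],0],[[0,0,7],0],[[0,0,3],0],[[0,0,0],0],[[0,0,0],0],[[0,0,0],0]]}'
```

```text
clock: 20.93
eef_pos: [485.7, 8.1, 154.2]
ee_rot: [3.119, -0.375, -0.003]
force: [0.2, 0.3, -0.0]
gripper_width: 0.3
grasp_force: 0.0
clock: 21.52
eef_pos: [486.9, 8.2, 118.3]
ee_rot: [-3.119, 0.375, -0.002]
force: [0.3, -0.1, -0.5]
gripper_width: 0.3
grasp_force: 0.0
```

```bash
python3 -m inch '{"moves":[[[0,0,2],0],[[0,0,2],0],[[0,0,2],0],[[0,0,1],0],[[0,0,0],0],[[0,0,0],0],[[0,0,0],0]]}'|grep -E 'eef|^force'; for i in 1 2 3 4; do python3 -m inch '{"moves":[[[0,0,0.5],0],[[0,0,0],0],[[0,0,0],0],[[0,0,0],0]]}'|grep -E 'eef|^force'; done
```

```text
eef_pos: [486.4, 8.2, 110.6]
force: [-0.5, -0.6, 0.3]
eef_pos: [486.4, 8.2, 110.1]
force: [-0.2, 0.3, -0.1]
eef_pos: [486.4, 8.2, 109.6]
force: [-0.6, 0.1, 0.2]
eef_pos: [486.4, 8.2, 109.1]
force: [-0.4, -0.5, -0.5]
eef_pos: [486.5, 8.2, 108.7]
force: [0.2, -0.3, 2.2]
```

Contact is at 108.7, against 108.4 expected, which confirms that the rod is seated. I'll increase the push.

```bash
for i in 1 2; do python3 -m inch '{"moves":[[[0,0,0.4],0],[[0,0,0],0],[[0,0,0],0],[[0,0,0],0]]}'|grep -E 'eef|^force'; done
```

```text
eef_pos: [486.5, 8.2, 108.6]
force: [-1.3, -0.2, 7.6]
eef_pos: [486.6, 8.2, 108.5]
force: [-3.8, -0.1, 12.8]
```

```bash
python3 -m inch '{"moves":[[[0,0,-0.1],0],[[0,0,0],0],[[0,0,0],0],[[0,0,0],0],[[0,0,0],0],[[0,0,0],0]]}'|grep -E 'eef|^force'; python3 -m inch '{"moves":[[[0,0,0],0],[[0,0,0],0],[[0,0,0],0],[[0,0,0],0]]}'|grep -E 'eef|^force'; python3 -c "
from workcell import *
print(observe()['force'],sign_off())"
```

```text
eef_pos: [486.5, 8.1, 108.6]
force: [-3.5, 0.0, 10.6]
eef_pos: [486.5, 8.1, 108.6]
force: [-2.5, -0.1, 11.8]
the job is handed in; nothing more can be done
[-2.49209821 -0.1101391  11.7663681 ] None
```

I handed the job in with the V-block in the pocket, the thick colonnette centred in its vee to about 1.5 mm, and the closed fingertips pressing it down with about 11 N; no verdict came back, and I viewed 11 pictures, one over the limit of 10.

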